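# Wedge up a cabinet door for its hinge screws

### The job

The little blue door rests on two rubber pads in its fitting frame. Take the orange leveling wedge by its grip block, slide it thin end first, flat on the bench, from the front through the opening under the door until the door has just lifted clear of its pads, about 4 mm, and finish while still gripping the wedge there so that the hinge screws can go in. Do not push on the door or the frame with the robot itself, never jack the door up more than a centimetre, and leave the other things on the bench where they are.

Things in the scene. Friction and masses are not known exactly. Their poses are not given: they have to be found in the camera images.
- frame: Wooden frame fixed to the bench. Origin on the bench, midway between its posts, mid-thickness of the door. Front faces own -x; y along the door's width; z up; the wedge goes in along +x. Posts 40 (x) by 30 mm at y +/-143 mm, 183 mm high with top rail; feet 120 mm long in x, 14 high. Pads 12 mm high at |y| 102 to 128 mm; between them under the door the opening, 204 wide, bare bench as floor.
- door (a joint): Height in m of the door above its rest on the pads: 0 resting, 0.03 at the upper stop. Blue panel 18 mm thick (x), 252 wide, 118 high; runs freely straight up and down between the posts and falls back by its weight (0.4 to 0.65 kg).
- door_edge (a point): Middle of the door's lower front edge (9 mm in front of the frame's origin along the frame's -x; 12 mm above the bench while the door rests); rises with the door. Axes as the frame's.
- wedge_grip (a point): Centre of the grip block (40 x 40 mm, 50 high) of the loose orange wedge, 120 g; 25 mm above its flat underside. +x points to the thin end. From 20 mm ahead of this point a ramp 40 wide, 130 long falls evenly from 24 mm thick to 4 at the thin end. It meets the door with the thin end 52 mm past the door's front edge; each further 6.5 mm lifts it 1 mm (4 mm lift: 78 mm past). Push under 15 N.
- wedge_tip (a point): Middle of the wedge's thin end, on its underside, 150 mm ahead of the grip block's centre along the wedge's +x and 25 mm below it.
- tape: Yellow ring-shaped roll, 68 mm across, 24 mm high, lying flat; origin at the centre of its underside. To be left alone.
Mind the look-alikes: they are no part of the job. What is shaped like the part that bears wedge_grip but turquoise is not meant.

How it is judged:
On the way:
1. the wedge's thin end is under the door, the door still down on its pads (x of wedge_tip in the frame of frame above -0.004 m and y of wedge_tip in the frame of frame between -0.1 and 0.1 m and height (world z) of wedge_tip below 0.008 m and value of joint door below 0.0012 m), for 0.05 s.
At the end, for the whole second after the job is handed in: The program has ended with the robot still gripping the wedge (over 8 N between fingers and wedge) and at rest; the wedge lies flat on the bench (within 5 mm and 0.07 rad), pushed in from the front; the door stands on the wedge alone (over 2 N), 1.5 to 7.5 mm above its pads, untouched by the robot (value of joint door between 0.0015 and 0.0075 m and contact force between door and wedge above 2 N and contact force between wedge and the fingers above 8 N and contact force between door and the arm below 0.5 N and contact force between door and the fingers below 0.5 N and height (world z) of wedge_grip below 0.03 m and height (world z) of wedge_tip below 0.005 m and angle between wedge_grip's own z axis and vertical below 0.07 rad and x of wedge_grip in the frame of frame below -0.03 m and x of wedge_tip in the frame of frame above 0.03 m and velocity of joint door below 0.01 m/s and linear speed of wedge below 0.01 m/s); the arm keeps its last pose, push and grip.
It fails at once if the door was jacked up more than 11 mm (value of joint door above 0.011 m).
It fails at once if the robot pushed against the door or the frame (over 2 N) (contact force between any of door, frame and the arm above 2 N or contact force between any of door, frame and the fingers above 2 N).
It fails at once if a bystander was moved more than 30 mm (distance of any of tape, hammer, driver, glue, offcut, dowel, screws from where it was at the start of the episode above 0.03 m).
It also fails if it takes over 40 s, if anything falls off the work surface, if the arm or the gripper's body presses on something with over 40 N, if the wrist force passes 120 N, or if a joint passes its speed limit or range.

### The arm

A 7-joint arm with a two-finger parallel gripper is mounted at the origin on the work surface. World frame = base frame: x ahead of the robot, y to its left, z up, the work surface at z = 0. Lengths are in m, angles in rad, forces in N, time in s.
With the tool pointing down it reaches from about 0.425 to 1.025 m from the base axis. Payload 3.6 kg.
Tool frame: the origin (TCP) lies midway between the tips of the shut fingers; the grasp point (between the pads) lies 19 mm behind it; z points along the fingers, y is the direction in which the jaws open and shut (so a half turn about z gives the same grasp; the last joint's range is limited). The gripper opens to 85 mm and grips with 20 to 120 N. Pads are 22 mm wide; open, the fingers measure 114 mm over their backs; the gripper's body (76 mm by 85 mm) begins 54 mm behind the grasp point. The pads swing forward as they close: fully open they stand 13 mm farther back than shut.
Start: joints at [-1.31, 0.591, 0.048, 1.609, -0.033, 0.943, -0.034], TCP at [0.252, 0.68, 0.231] pointing down, gripper open.
Joint ranges: [-2.69, 2.69], [-0.47, 2.24], [-1.27, 1.36], [0.19, 2.51], [-1.53, 4.68], [0.08, 2.07], [-3.09, 3.09]. Speed limits (rad/s): [2.57, 2.57, 3.14, 3.14, 3.14, 3.14, 3.14].

### API

Orientations are given as a unit quaternion [x, y, z, w].
In Python, from rig import env, vision gives the robot as it stands.
- The arm moves only by the tool move_arm, never from a script. Its argument "targets" is one flat list of numbers, 5 for each row, row after row: the opening, from 0 (shut) to 1 (fully open), then the shift along the tool's x, y, z scaled (see below), then the turn about the tool's z scaled (see below). A call has 1 to 8 rows; each row is the pose to reach, as a shift and turn from the pose measured when the call began, along the tool's axes at that moment, turning the shorter way round; what a row does not reach only later rows make up. The controller multiplies each number of a shift by 250 mm and each number of a turn by 180 degrees. A row lasts 1/8 s, in which the tool goes at most 62.5 mm and 10.7 degrees, less where a joint would pass 70% of its speed; a pose out of reach is approached as far as the arm can. A call with a number of a shift or a turn outside -1 to 1 is refused whole. A call with a gripper value outside its range is refused whole. The fingers move at their own pace and stop on an object; "newtons" is the grip in N (left out, the last holds). Time passes only in rows, so rows that repeat a pose let the fingers close. It gives the time, the measured TCP pose, the force and the opening at its end, in the units of the state.
- env.get_obs(): the state, without advancing time (a new reading comes with each control period).
- vision.read_camera(name): name is "side" or "top"; returns a dict with "color" (400x640x3 uint8, blue, green, red), "range_z" (400x640 float32, m along the optical axis (not along the pixel's ray), 0 where there is no reading), "camera_matrix" (3x3 intrinsics, pixels), "D" ([k1, k2, p1, p2, k3] as OpenCV has them; the pictures are not rectified), "camera_from_world" (4x4, takes a point from world to camera coordinates). Camera axes: x right, y down, z forward; pixel columns grow to the right and rows downward; lengths in m; the calibration is good to about 2 mm. A picture is of the moment at which its call begins.
- env.close_job(): hands the job in, once; it reports no verdict.
The state is a dict: "time": time; "qpos": joint angles; "qd": joint speeds; "joint_efforts": joint torques, N m; "position": TCP position; "tcp_rot": TCP orientation; "ft_force": force on the tool from outside, world axes, zero at the start; "wrist_torque": the same for the moment, N m; "grip_width": opening from 0.0 (shut) to 1.0 (fully open).
Only numpy, scipy, OpenCV 4.12 (cv2) and the standard library are available. Lean on these libraries where they do the work, as an engineer would, in place of code of your own. Each camera call takes 0.05 s, during which the arm holds its last target.

## Working session

There is one attempt and no reset: what is moved stays moved. The work goes in short steps, Python scripts to look and compute and a tool call to move; the robot and the scene stay as the last step left them, time stands still between calls to the robot, and variables do not carry over. Pictures are saved under pics/ and viewed, and the job is handed in when it is done.

Besides the shell and the picture viewer there is one more tool, called after "Emit:" by a JSON object that holds its "api" and its "payload", one argument or row to a line. move_arm: Moves the arm, as the interface text tells. Its arguments: {"type":"object","properties":{"targets":{"type":"array","items":{"type":"number"}},"newtons":{"type":"number"}},"required":["targets"]}

```bash
mkdir -p pics; ls; python3 - <<'E'
from rig import env, vision
import cv2, numpy as np, pickle
o=env.get_obs(); print(o)
for n in ("side","top"):
    r=vision.read_camera(n); cv2.imwrite(f"pics/{n}0.png",r["color"]); pickle.dump(r,open(f"{n}0.pkl","wb"))
    print(n,r["camera_matrix"],r["D"],r["camera_from_world"])
E
```

```text
pics
{'time': 0.0, 'qpos': array([-1.30948106,  0.59214091,  0.0482978 ,  1.60985248, -0.03330124,
        0.94269197, -0.03369917]), 'qd': array([-2.76120740e-05, -1.14017102e-03,  1.64040340e-03, -1.23675012e-03,
       -4.57994611e-04,  5.98912042e-04,  7.46819635e-04]), 'joint_efforts': array([-7.70876377e-04, -5.48698139e+01,  1.54675853e+00, -1.98119742e+01,
        9.50406451e-03,  9.02603060e-03, -4.51345798e-06]), 'position': array([0.2515781 , 0.67905328, 0.23011389]), 'tcp_rot': array([ 1.76438251e-01,  9.84311046e-01, -1.13553739e-03, -1.38628500e-04]), 'ft_force': array([0.41100398, 0.2014759 , 0.14513674]), 'wrist_torque': array([-0.00741967,  0.03106715, -0.00579616]), 'grip_width': 1.002755341332386}
side [[413.64880814   0.         316.11983095]
 [  0.         413.64880814 198.76938122]
 [  0.           0.           1.        ]] [-0.06926267  0.          0.          0.          0.        ] [[-0.98047494 -0.196018   -0.01567898  0.52321839]
 [-0.09282851  0.53166257 -0.84185378  0.10507915]
 [ 0.17335442 -0.82396108 -0.53947789  0.88048559]
 [ 0.          0.          0.          1.        ]]
top [[409.54113636   0.         327.63446148]
 [  0.         409.54113636 203.15836087]
 [  0.           0.           1.        ]] [-0.0030123  0.         0.         0.         0.       ] [[ 0.0165191  -0.99985092 -0.00502583 -0.05073087]
 [-0.97873333 -0.01514188 -0.20457712  0.54312746]
 [ 0.20447052  0.00829838 -0.97883755  0.786331  ]
 [ 0.          0.          0.          1.        ]]
```

View pics/side0.png

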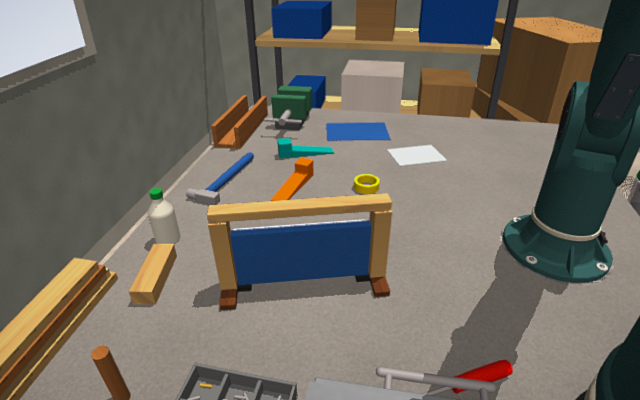

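View pics/top0.png

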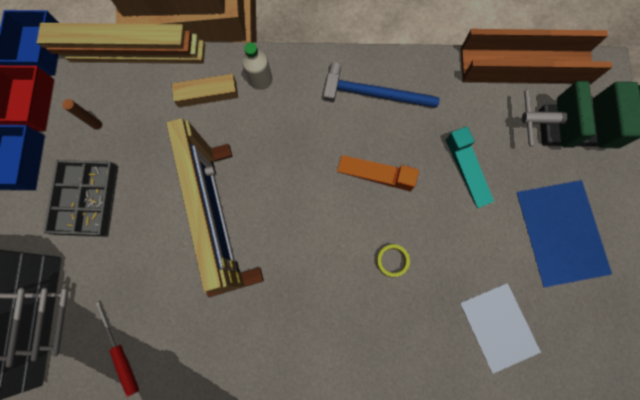

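```bash
python3 - <<'E'
import cv2,pickle
t=pickle.load(open("top0.pkl","rb"))["color"]
cv2.imwrite("pics/c1.png",cv2.resize(t[140:210,320:440],None,fx=6,fy=6,interpolation=cv2.INTER_CUBIC))
cv2.imwrite("pics/c2.png",cv2.resize(t[110:300,150:280],None,fx=3.1,fy=3.1,interpolation=cv2.INTER_CUBIC))
s=pickle.load(open("side0.pkl","rb"))["color"]
cv2.imwrite("pics/c3.png",cv2.resize(s[120:320,190:410],None,fx=3,fy=3,interpolation=cv2.INTER_CUBIC))
E
```

```text
(no output)
```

View pics/c1.png

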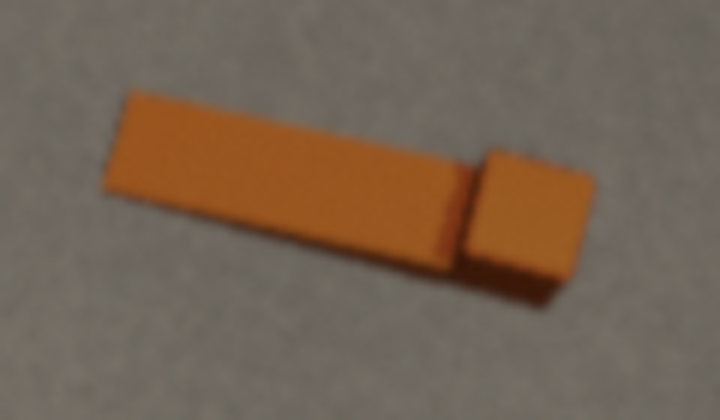

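View pics/c2.png

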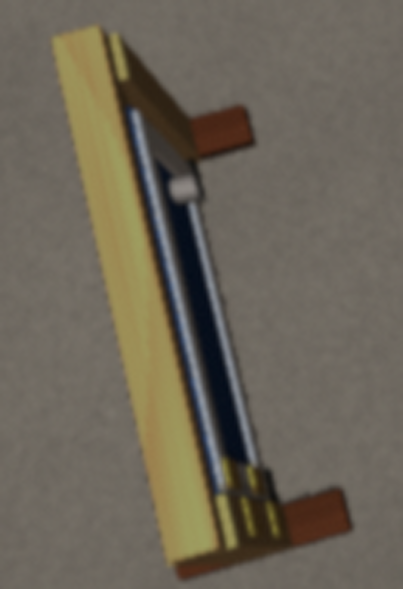

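View pics/c3.png

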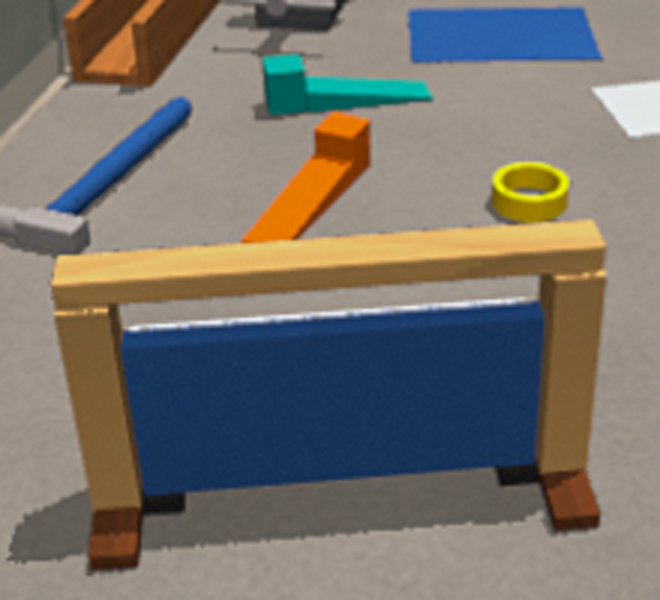

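```bash
cat > h.py <<'E'
import cv2,pickle,numpy as np
def proj(r,uv,z):
    K,D,T=r["camera_matrix"],np.array(r["D"]),r["camera_from_world"]
    p=cv2.undistortPoints(np.array(uv,float).reshape(-1,1,2),K,D).reshape(-1,2)
    d=np.c_[p,np.ones(len(p))]@T[:3,:3]; c=-T[:3,:3].T@T[:3,3]
    return c+d*((z-c[2])/d[:,2])[:,None]
E
python3 - <<'E'
from h import *
np.set_printoptions(precision=4,suppress=True)
t=pickle.load(open("top0.pkl","rb")); s=pickle.load(open("side0.pkl","rb"))
c1=lambda a:(np.array(a)+.5)/6-.5+[320,140]
c2=lambda a:(np.array(a)+.5)/3.1-.5+[150,110]
c3=lambda a:(np.array(a)+.5)/3-.5+[190,120]
B=proj(t,c1([(492,152),(596,178),(570,280),(466,258)]),.05); print("block",B,B.mean(0),[np.linalg.norm(B[i]-B[i-1]) for i in range(4)])
W=proj(t,c1([(130,92),(103,190)]),.004); print("tip",W,W.mean(0),np.linalg.norm(W[0]-W[1]))
d=(W.mean(0)-B.mean(0))[:2]; print("len",np.linalg.norm(d),"ang",np.degrees(np.arctan2(d[1],d[0])))
R=proj(t,c2([(53,40),(102,27),(218,545),(170,565)]),.183); print("rail",R,R.mean(0),[np.linalg.norm(R[i]-R[i-1]) for i in range(4)])
a=(R[1]+R[0]-R[2]-R[3])/2; print("yaxis ang",np.degrees(np.arctan2(a[1],a[0])))
F=proj(t,c2([(245,105),(255,146),(342,488),(352,528)]),.014); print("feet",F)
a=F[0]+F[1]-F[2]-F[3]; print("ang",np.degrees(np.arctan2(a[1],a[0])), np.linalg.norm(a/2), F.mean(0))
S=proj(s,c3([(55,285),(108-0,0)][:1]+[(68,257),(602,221),(603,245)]),.183); print("side rail far/near top",S)
# side block top
SB=proj(s,c3([(316,122),(345,112),(371,123),(343,136)]),.05);print("side block",SB)
# depth sample
E
```

```text
block [[ 0.63   -0.1967  0.05  ]
 [ 0.6211 -0.233   0.05  ]
 [ 0.584  -0.2229  0.05  ]
 [ 0.5914 -0.1869  0.05  ]] [ 0.6066 -0.2099  0.05  ] [np.float64(0.039900338010716276), np.float64(0.037374188682323964), np.float64(0.03841276052100525), np.float64(0.03676026729703726)]
tip [[ 0.6657 -0.0703  0.004 ]
 [ 0.6275 -0.0607  0.004 ]] [ 0.6466 -0.0655  0.004 ] 0.039368318461899796
len 0.14984822944429996 ang 74.52890006152192
rail [[0.6626 0.2521 0.183 ]
 [0.6712 0.224  0.183 ]
 [0.3739 0.1346 0.183 ]
 [0.363  0.1597 0.183 ]] [0.5177 0.1926 0.183 ] [np.float64(0.3135641286969834), np.float64(0.029377219357776735), np.float64(0.3103649453594206), np.float64(0.027418768345686666)]
yaxis ang 16.93048554781274
feet [[0.6852 0.1815 0.014 ]
 [0.6545 0.1723 0.014 ]
 [0.4136 0.0978 0.014 ]
 [0.3872 0.0897 0.014 ]]
ang 17.139693520358612 0.2819526805310597 [0.5351 0.1353 0.014 ]
side rail far/near top [[0.6626 0.2575 0.183 ]
 [0.6668 0.2298 0.183 ]
 [0.3689 0.1384 0.183 ]
 [0.3671 0.1645 0.183 ]]
side block [[ 0.6331 -0.2061  0.05  ]
 [ 0.6113 -0.2302  0.05  ]
 [ 0.5831 -0.2125  0.05  ]
 [ 0.6027 -0.1837  0.05  ]]
```

Candidates are the orange wedge at top (378,170) and the turquoise look-alike at top (470,165). The crop confirms the orange one is meant: 150 mm long, thin end pointing at the frame. The door knob is on the wedge side, so that side is the front. Frame origin is about (0.5175, 0.193), with its +x at 107°. The wedge grip is at about (0.606, -0.209), heading 75°.

```bash
cat > go.py <<'E'
import sys,numpy as np
from scipy.spatial.transform import Rotation as Ro
from rig import env
def go(goal,ang):
    o=env.get_obs(); R=Ro.from_quat(o["tcp_rot"]); M=R.as_matrix()
    a=np.degrees(np.arctan2(M[1,0],M[0,0]))
    d=M.T@(np.array(goal)-o["position"])
    t=-((ang-a+180)%360-180)
    print("pos",o["position"].round(4),"xang",round(a,2),"tilt",np.degrees(np.arccos(-M[2,2])).round(2),"w",round(o["grip_width"],3),"F",o["ft_force"].round(2),"t",o["time"])
    print("shift",(d/.25).round(4),"turn",round(t/180,4))
if __name__=="__main__":
    v=list(map(float,sys.argv[1:])); go(v[:3],v[3])
E
python3 go.py .36 .46 .26 135; python3 go.py .606 -.2092 .2 75
python3 - <<'E'
from h import *
t=pickle.load(open("top0.pkl","rb"))
print(proj(t,[(393,261)],.024),proj(t,[(209.5,170)],.07))
E
```

```text
pos [0.2516 0.6792 0.2303] xang 159.68 tilt 0.11 w 1.002 F [ 0.21 -0.14  0.19] t 0.1
shift [-0.7112 -0.6717 -0.1175] turn 0.1371
pos [0.2516 0.6792 0.2303] xang 159.68 tilt 0.11 w 1.002 F [ 0.21 -0.14  0.19] t 0.1
shift [-2.5635 -2.8397  0.1269] turn 0.4704
[[ 0.43011336 -0.17934511  0.024     ]] [[0.60697113 0.20238102 0.07      ]]
```

Emit:
{"api": "move_arm", "payload": {
  "targets": [1,-0.71,-0.67,-0.12,0.14,1,-0.71,-0.67,-0.12,0.14,1,-0.71,-0.67,-0.12,0.14,1,-0.71,-0.67,-0.12,0.14,1,-0.71,-0.67,-0.12,0.14,1,-0.71,-0.67,-0.12,0.14],
  "newtons": 60
}}

```text
time: 0.85
position: [0.3595, 0.4609, 0.2605]
tcp_rot: [0.387, 0.922, -0.001, -0.0]
ft_force: [-0.0, 0.1, 0.1]
grip_width: 1.005
```

```bash
python3 go.py .47 .23 .26 110
```

```text
pos [0.3595 0.4609 0.2605] xang 134.47 tilt 0.1 w 1.005 F [-0.02  0.13  0.1 ] t 0.85
shift [-0.9686 -0.3315  0.0029] turn 0.136
```

Emit:
{"api": "move_arm", "payload": {
  "targets": [1,-0.97,-0.33,0,0.14,1,-0.97,-0.33,0,0.14,1,-0.97,-0.33,0,0.14,1,-0.97,-0.33,0,0.14,1,-0.97,-0.33,0,0.14,1,-0.97,-0.33,0,0.14]
}}

```text
time: 1.6
position: [0.4703, 0.2316, 0.2604]
tcp_rot: [0.578, 0.816, -0.001, -0.0]
ft_force: [-0.0, -0.0, -0.4]
grip_width: 0.999
```

```bash
python3 go.py .55 0 .24 92
```

```text
pos [0.4703 0.2316 0.2604] xang 109.36 tilt 0.11 w 0.999 F [-0.01 -0.02 -0.43] t 1.6
shift [-0.9796 -0.0062  0.082 ] turn 0.0964
```

Emit:
{"api": "move_arm", "payload": {
  "targets": [1,-0.98,0,0.08,0.1,1,-0.98,0,0.08,0.1,1,-0.98,0,0.08,0.1,1,-0.98,0,0.08,0.1,1,-0.98,0,0.08,0.1,1,-0.98,0,0.08,0.1]
}}

```text
time: 2.35
position: [0.5517, 0.0035, 0.24]
tcp_rot: [0.697, 0.717, -0.001, -0.001]
ft_force: [0.7, 1.0, -0.6]
grip_width: 1.0
```

```bash
python3 go.py .605 -.214 .12 75
```

```text
pos [0.5517 0.0035 0.24  ] xang 91.58 tilt 0.15 w 1.0 F [ 0.73  0.97 -0.59] t 2.35
shift [-0.8759  0.1903  0.4789] turn 0.0921
```

Emit:
{"api": "move_arm", "payload": {
  "targets": [1,-0.88,0.19,0.48,0.09,1,-0.88,0.19,0.48,0.09,1,-0.88,0.19,0.48,0.09,1,-0.88,0.19,0.48,0.09,1,-0.88,0.19,0.48,0.09,1,-0.88,0.19,0.48,0.09,1,-0.88,0.19,0.48,0.09]
}}

```text
time: 3.22
position: [0.606, -0.2111, 0.1201]
tcp_rot: [0.79, 0.613, 0.0, -0.002]
ft_force: [0.4, -0.3, 0.2]
grip_width: 0.997
```

```bash
python3 go.py .6046 -.215 .012 75; python3 - <<'E'
from rig import vision
import cv2,pickle
for n in("top","side"):
    r=vision.read_camera(n); pickle.dump(r,open(n+"1.pkl","wb")); cv2.imwrite(f"pics/{n}1.png",r["color"])
E
```

```text
pos [ 0.606  -0.2111  0.1201] xang 75.67 tilt 0.18 w 0.997 F [ 0.38 -0.34  0.17] t 3.225
shift [-0.0173 -0.0005  0.4325] turn 0.0037
```

View pics/side1.png

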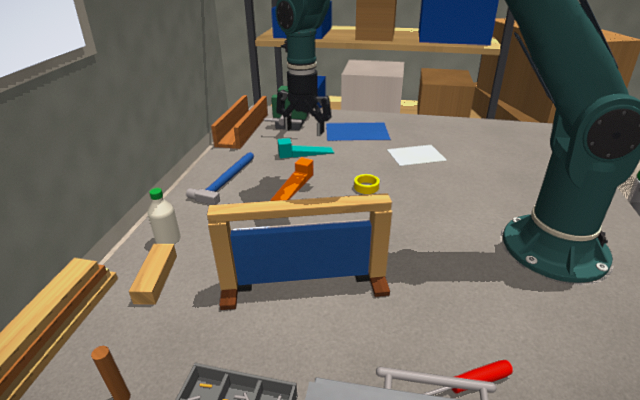

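View pics/top1.png

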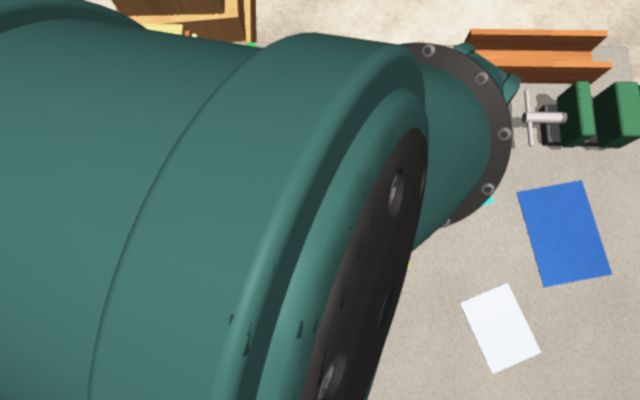

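Emit:
{"api": "move_arm", "payload": {
  "targets": [1,-0.017,0,0.2,0,1,-0.017,0,0.26,0,1,-0.017,0,0.26,0,1,-0.017,0,0.26,0]
}}

```text
time: 3.82
position: [0.6055, -0.2165, 0.0567]
tcp_rot: [0.79, 0.613, 0.0, -0.0]
ft_force: [0.4, -1.2, 0.4]
grip_width: 1.0
```

```bash
python3 go.py .6046 -.215 .012 75; python3 - <<'E'
from rig import vision
import cv2,pickle
for n in("side",):
    r=vision.read_camera(n); pickle.dump(r,open(n+"2.pkl","wb")); cv2.imwrite(f"pics/{n}2.png",cv2.resize(r["color"][60:220,230:400],None,fx=3.7,fy=3.7,interpolation=cv2.INTER_CUBIC))
E
```

```text
pos [ 0.6055 -0.2165  0.0567] xang 75.61 tilt 0.06 w 1.0 F [ 0.38 -1.21  0.45] t 3.825
shift [ 0.0048 -0.0052  0.1787] turn 0.0034
```

View pics/side2.png

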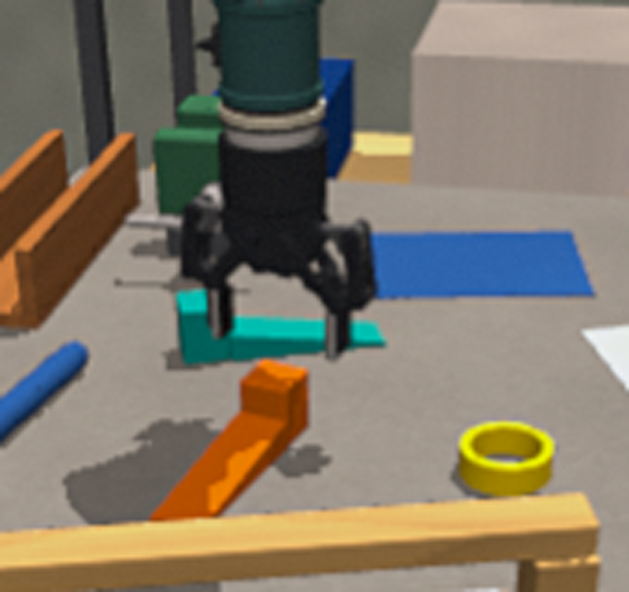

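Emit:
{"api": "move_arm", "payload": {
  "targets": [1,0,-0.004,0.12,0,1,0,-0.004,0.175,0,1,0,-0.004,0.175,0,1,0,-0.004,0.175,0]
}}

```text
time: 4.38
position: [0.6053, -0.2168, 0.0139]
tcp_rot: [0.79, 0.613, 0.001, 0.001]
ft_force: [0.5, 0.9, 0.8]
grip_width: 1.0
```

Emit:
{"api": "move_arm", "payload": {
  "targets": [0.3,0,0,0,0,0.3,0,0,0,0,0,0,0,0,0,0,0,0,0,0,0,0,0,0,0,0,0,0,0,0,0,0,0,0,0,0,0,0,0,0],
  "newtons": 60
}}

```text
time: 5.38
position: [0.606, -0.2171, 0.0146]
tcp_rot: [0.79, 0.613, 0.001, 0.001]
ft_force: [0.4, 0.3, 6.3]
grip_width: 0.457
```

```bash
python3 go.py .570 .02 .012 107; python3 - <<'E'
from rig import vision
import cv2,pickle
for n in("side",):
    r=vision.read_camera(n); pickle.dump(r,open(n+"3.pkl","wb")); cv2.imwrite(f"pics/{n}3.png",cv2.resize(r["color"][60:220,230:400],None,fx=3.7,fy=3.7,interpolation=cv2.INTER_CUBIC))
E
```

```text
pos [ 0.606  -0.2171  0.0146] xang 75.59 tilt 0.2 w 0.457 F [0.42 0.34 6.28] t 5.375
shift [ 0.8827 -0.3754  0.0097] turn -0.1745
```

View pics/side3.png

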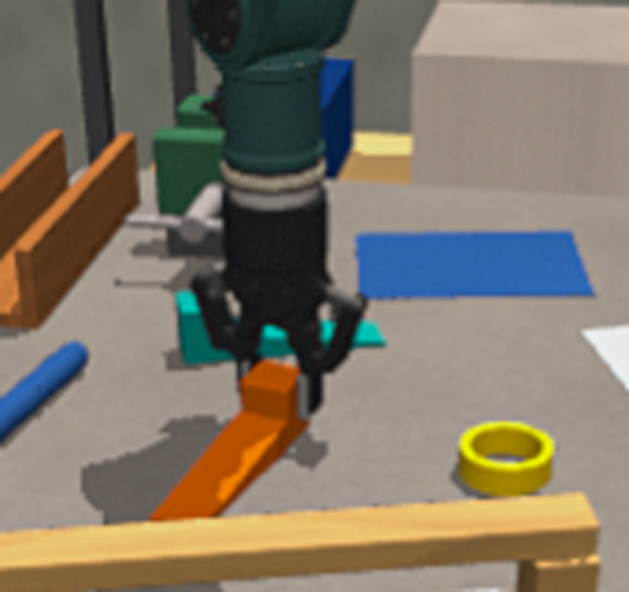

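```bash
python3 go.py .576 -.018 .015 107
```

```text
pos [ 0.6059 -0.2171  0.0146] xang 75.58 tilt 0.2 w 0.46 F [1.12 0.86 4.92] t 5.425
shift [ 0.7417 -0.3143 -0.0022] turn -0.1745
```

Emit:
{"api": "move_arm", "payload": {
  "targets": [0,0.09,-0.04,-0.002,-0.02,0,0.19,-0.08,-0.002,-0.045,0,0.28,-0.12,-0.002,-0.07,0,0.37,-0.16,-0.002,-0.09,0,0.46,-0.2,-0.002,-0.11,0,0.56,-0.24,-0.002,-0.135,0,0.65,-0.28,-0.002,-0.155,0,0.74,-0.314,-0.002,-0.175]
}}

```text
time: 6.42
position: [0.5757, -0.0167, 0.0149]
tcp_rot: [0.592, 0.806, 0.001, 0.001]
ft_force: [0.0, 1.5, -0.5]
grip_width: 0.457
```

```bash
python3 go.py .576 .0016 .015 107; python3 - <<'E'
from rig import vision
import cv2,pickle
for n in("side","top"):
    r=vision.read_camera(n); pickle.dump(r,open(n+"4.pkl","wb")); cv2.imwrite(f"pics/{n}4.png",r["color"])
E
```

```text
pos [ 0.5757 -0.0167  0.0149] xang 107.34 tilt 0.19 w 0.457 F [ 0.04  1.52 -0.46] t 6.425
shift [ 0.0695  0.0231 -0.0003] turn 0.0019
```

View pics/side4.png

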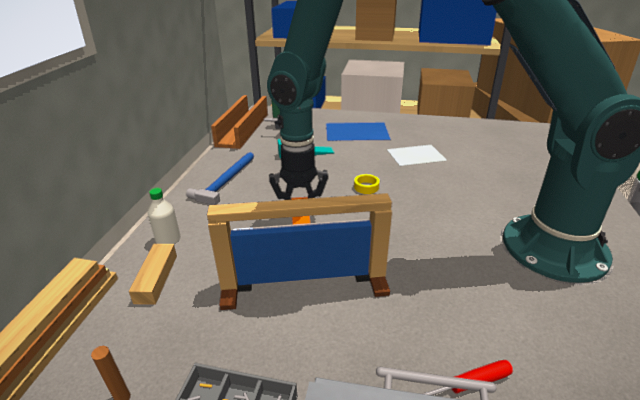

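View pics/top4.png

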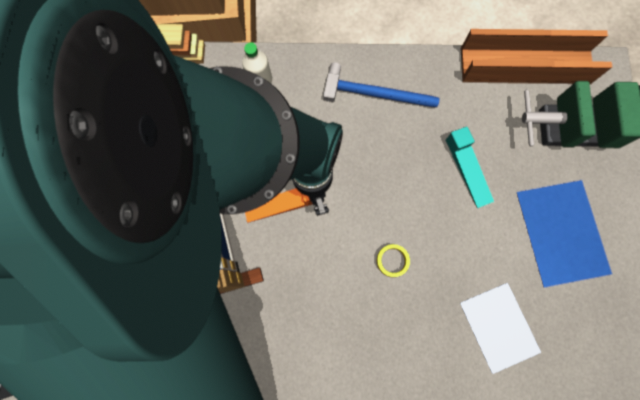

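```bash
python3 - <<'E'
import cv2,pickle
t=pickle.load(open("top4.pkl","rb"))["color"]
cv2.imwrite("pics/c4.png",cv2.resize(t[175:295,210:340],None,fx=5,fy=5,interpolation=cv2.INTER_CUBIC))
E
```

```text
(no output)
```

View pics/c4.png

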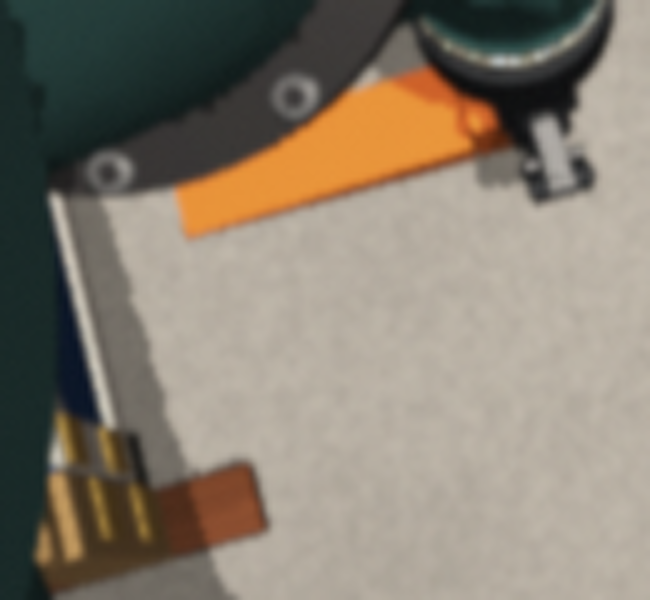

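```bash
python3 - <<'E'
from h import *
t=pickle.load(open("top4.pkl","rb"))
c=lambda a:(np.array(a)+.5)/5-.5+[210,175]
p=proj(t,c([(187,239)]),.003)[0]; print(p); f=proj(t,c([(248,462),(268,528)]),.014);print(f)
print(proj(t,c([(187,239),(500,153)]),[.001]))
ex=np.array([-.2924,.9563]);ey=np.array([-.9563,-.2924]);O=np.array([.5175,.1928])
q=p[:2]-O; print("tip corner in frame",q@ex,q@ey)
T=np.array([.5757,-.0167])-O; print("tcp in frame",T@ex,T@ey)
E
```

```text
[0.50958288 0.13268731 0.003     ]
[[0.41377708 0.09945313 0.014     ]
 [0.38673999 0.08974367 0.014     ]]
[[ 0.50989727  0.13310145  0.001     ]
 [ 0.55017946 -0.00211086  0.001     ]]
tip corner in frame -0.055170793686591474 0.025148095465172535
tcp in frame -0.21736253 0.0056011399999999645
```

```bash
python3 go.py .5584 .0589 .015 107;python3 go.py .5441 .1058 .015 107
```

```text
pos [ 0.5755 -0.0136  0.0147] xang 107.5 tilt 0.2 w 0.458 F [ 0.7  -0.68 -2.  ] t 6.525
shift [ 0.2972  0.0221 -0.0005] turn 0.0028
pos [ 0.5755 -0.0136  0.0147] xang 107.5 tilt 0.2 w 0.458 F [ 0.7  -0.68 -2.  ] t 6.525
shift [ 4.934e-01  2.390e-02 -2.000e-04] turn 0.0028
```

Emit:
{"api": "move_arm", "payload": {
  "targets": [0,0.04,0.004,0,0.003,0,0.09,0.008,0,0.003,0,0.14,0.012,0,0.003,0,0.19,0.016,0,0.003,0,0.24,0.019,0,0.003,0,0.29,0.022,0,0.003,0,0.297,0.022,0,0.003,0,0.297,0.022,0,0.003]
}}

```text
time: 7.52
position: [0.5584, 0.0587, 0.0149]
tcp_rot: [0.595, 0.804, 0.002, 0.0]
ft_force: [0.3, -1.0, -0.9]
grip_width: 0.46
```

```bash
python3 go.py .5441 .1058 .015 107; python3 - <<'E'
from rig import vision
import cv2,pickle
for n in("side",):
    r=vision.read_camera(n); pickle.dump(r,open(n+"5.pkl","wb")); cv2.imwrite(f"pics/{n}5.png",cv2.resize(r["color"][120:320,190:410],None,fx=3,fy=3,interpolation=cv2.INTER_CUBIC))
E
```

```text
pos [0.5584 0.0587 0.0149] xang 106.95 tilt 0.19 w 0.46 F [ 0.31 -0.95 -0.9 ] t 7.525
shift [ 0.1969  0.     -0.0002] turn -0.0003
```

View pics/side5.png

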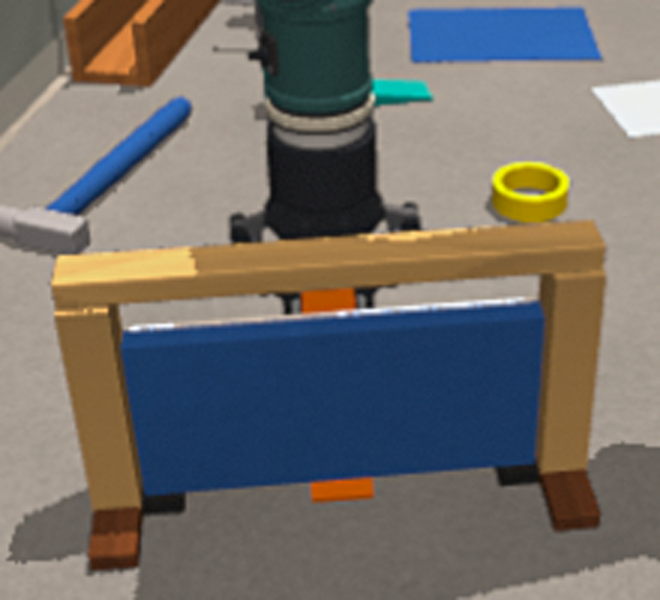

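```bash
python3 - <<'E'
from h import *
s=pickle.load(open("side5.pkl","rb"))
p=proj(s,(np.array([(314,500),(373,496)])+.5)/3-.5+[190,120],.001)
ex=np.array([-.2924,.9563]);ey=np.array([-.9563,-.2924]);O=np.array([.5175,.1928])
print(p,(p[:,:2]-O)@ex,(p[:,:2]-O)@ey)
E
```

```text
[[0.53353831 0.21485093 0.001     ]
 [0.49693619 0.20441709 0.001     ]] [0.0163977  0.01712228] [-0.02178513  0.01626833]
```

Emit:
{"api": "move_arm", "payload": {
  "targets": [0,0.025,0,0,0,0,0.05,0,0,0,0,0.075,0,0,0,0,0.1,0,0,0,0,0.12,0,0,0,0,0.14,0,0,0,0,0.16,0,0,0,0,0.16,0,0,0]
}}

```text
time: 8.57
position: [0.5481, 0.0942, 0.0151]
tcp_rot: [0.596, 0.803, 0.001, 0.002]
ft_force: [1.8, -3.9, -1.5]
grip_width: 0.465
```

```bash
python3 go.py .5435 .1077 .015 107; python3 - <<'E'
from rig import vision
import cv2,pickle
for n in("side",):
    r=vision.read_camera(n); pickle.dump(r,open(n+"6.pkl","wb")); cv2.imwrite(f"pics/{n}6.png",cv2.resize(r["color"][120:320,190:410],None,fx=3,fy=3,interpolation=cv2.INTER_CUBIC))
E
```

```text
pos [0.5481 0.0942 0.0151] xang 106.79 tilt 0.31 w 0.465 F [ 1.75 -3.87 -1.5 ] t 8.575
shift [ 0.0571 -0.002   0.0004] turn -0.0012
```

View pics/side6.png

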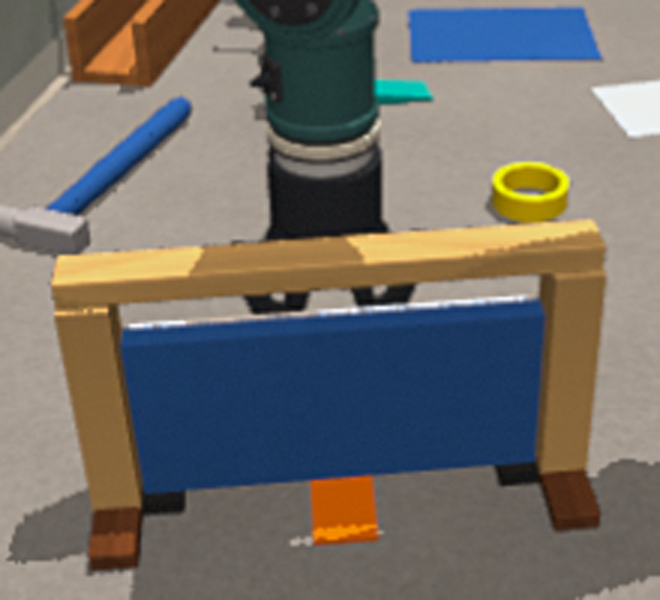

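Emit:
{"api": "move_arm", "payload": {
  "targets": [0,0.012,0,0,0,0,0.024,0,0,0,0,0.036,0,0,0,0,0.048,0,0,0,0,0.06,-0.002,0,0,0,0.06,-0.002,0,0,0,0.06,-0.002,0,0,0,0.06,-0.002,0,0]
}}

```text
time: 9.62
position: [0.5446, 0.1061, 0.0154]
tcp_rot: [0.597, 0.802, 0.001, 0.004]
ft_force: [2.4, -4.9, -1.2]
grip_width: 0.463
```

```bash
python3 go.py .5435 .1077 .015 107; python3 - <<'E'
from rig import vision
import cv2,pickle
for n in("side",):
    r=vision.read_camera(n); pickle.dump(r,open(n+"7.pkl","wb")); cv2.imwrite(f"pics/{n}7.png",cv2.resize(r["color"][120:320,190:410],None,fx=3,fy=3,interpolation=cv2.INTER_CUBIC))
E
```

```text
pos [0.5446 0.1061 0.0154] xang 106.63 tilt 0.5 w 0.463 F [ 2.36 -4.92 -1.18] t 9.625
shift [ 0.0075 -0.0023  0.0014] turn -0.0021
```

View pics/side7.png

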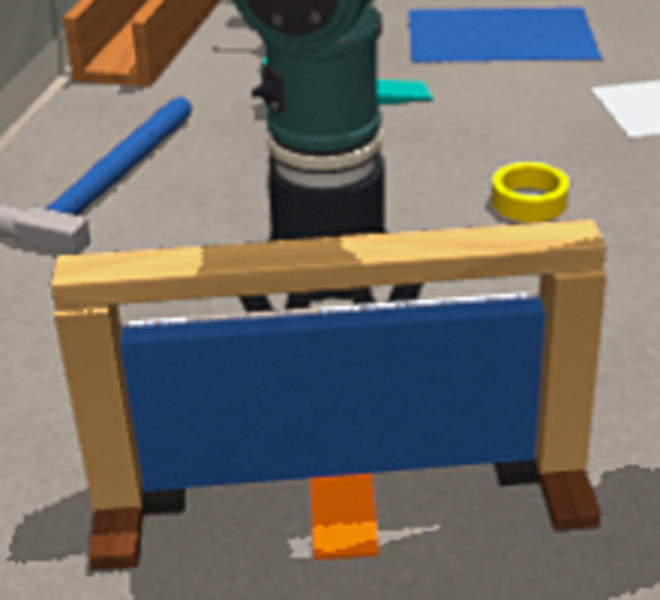

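```bash
python3 - <<'E'
from h import *
from scipy.optimize import brentq
ex=np.array([-.2924,.9563]);ey=np.array([-.9563,-.2924]);O=np.array([.5175,.1928])
s=pickle.load(open("side7.pkl","rb"))
p=proj(s,(np.array([(314,558),(379,555)])+.5)/3-.5+[190,120],.001)
print("tip",(p[:,:2]-O)@ex,(p[:,:2]-O)@ey)
def edge(r,c):  # subpixel row of blue->dark at door bottom
    a=r["color"][:,c].astype(float); b=a[:,0]-a[:,2]
    rows=range(262,295)
    i=[k for k in rows if b[k]>40][-1]
    return i+(b[i]-30)/(b[i]-b[i+1]) if b[i+1]<30 else i+1
K=s["camera_matrix"];T=s["camera_from_world"]
def row(h,y):
    P=np.r_[O+.009*ex+y*ey,.012+h]
    return cv2.projectPoints(P.reshape(1,3),cv2.Rodrigues(T[:3,:3])[0],T[:3,3],K,np.array(s["D"]))[0].ravel()
print("px per mm",row(0,0)-row(.001,0))
for n in "0567":
    r=pickle.load(open(f"side{n}.pkl","rb"))
    print(n,[round(edge(r,c),2) for c in (258,265,272,280,285,322,330,338,345,352)])
E
```

```text
tip [0.06601605 0.06804691] [-0.02457517  0.01508922]
px per mm [0.01584002 0.37989197]
0 [283, np.float64(282.43), np.float64(281.78), np.float64(281.29), np.float64(280.81), np.float64(277.7), np.float64(277.22), np.float64(276.35), np.float64(275.82), np.float64(275.29)]
5 [283, np.float64(282.47), np.float64(281.82), np.float64(281.32), np.float64(280.87), np.float64(277.73), np.float64(277.25), np.float64(276.38), np.float64(275.89), np.float64(275.31)]
6 [np.float64(282.29), np.float64(281.79), np.float64(281.33), np.float64(280.56), np.float64(280.35), np.float64(277.25), np.float64(276.51), np.float64(275.88), np.float64(275.32), np.float64(274.58)]
7 [np.float64(281.48), 281, np.float64(280.48), np.float64(279.84), np.float64(279.39), np.float64(276.38), np.float64(275.74), 275, np.float64(274.41), np.float64(273.88)]
```

Emit:
{"api": "move_arm", "payload": {
  "targets": [0,0.001,0,0,0,0,0.001,0,0,0,0,0.001,0,0,0,0,0.001,0,0,0]
}}

```text
time: 10.18
position: [0.5446, 0.1061, 0.0154]
tcp_rot: [0.597, 0.802, 0.001, 0.004]
ft_force: [0.9, -3.9, -1.8]
grip_width: 0.46
```

```bash
python3 go.py .5435 .1077 .015 107; python3 - <<'E'
from rig import vision,env
import cv2,pickle,numpy as np
r=vision.read_camera("side"); pickle.dump(r,open("side8.pkl","wb"))
a=pickle.load(open("side0.pkl","rb"))
d=cv2.absdiff(r["color"],a["color"]); cv2.imwrite("pics/side8.png",r["color"])
print(env.get_obs()["position"],np.abs(env.get_obs()["qd"]).max())
def edge(r,c):
    a=r["color"][:,c].astype(float); b=a[:,0]-a[:,2]
    i=[k for k in range(262,295) if b[k]>40][-1]
    return i+(b[i]-30)/(b[i]-b[i+1]) if b[i+1]<30 else i+1
print("lift mm",np.mean([edge(a,c)-edge(r,c) for c in (258,265,272,280,285,322,330,338,345,352)])/.38)
E
```

```text
pos [0.5446 0.1061 0.0154] xang 106.62 tilt 0.52 w 0.46 F [ 0.87 -3.93 -1.84] t 10.175
shift [ 0.0076 -0.0024  0.0014] turn -0.0021
[0.54455765 0.10598999 0.01536022] 0.0018228096719490486
lift mm 3.7020975370821336
```

View pics/side8.png

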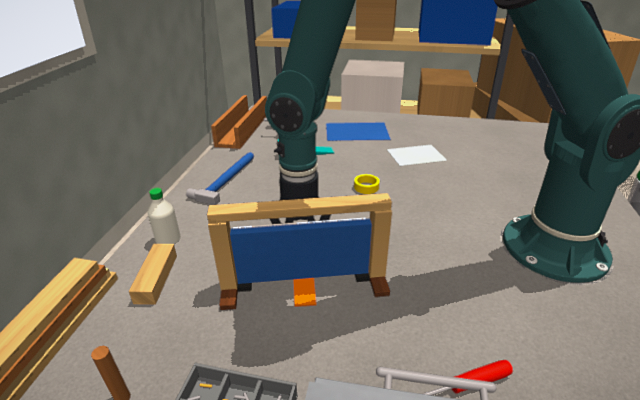

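The arm is at rest and the door is up about 3.7 mm. The wedge shows centred behind the door at (304,291), and the bystanders have not moved. I'm handing it in.

```bash
python3 -c "
from rig import env
print(env.close_job())"
```

```text
the job is handed in; nothing more can be done
None
```

I gripped the orange wedge by its block and turned it about 31° into line with the frame. I then slid it flat along the bench, under the door from the front, and handed in at about 10 s while still holding it.

- **Door lift:** the image of the door's lower edge shows a lift of about 3.7 mm. The thin end measures about 67 mm past the frame's origin, which also works out to about 3.7 mm.
- **Before lifting:** with the thin end about 17 mm past the origin, the door edge had not moved from its rest position.
- **Grip and push:** the grip was set to 60 N, and the fingers read 39 mm across the 40 mm block. The push was about 4–5 N and the arm was at rest.
- **Surroundings:** the tape, hammer, glue and other items visible in the last side picture look unmoved. No contact of the robot with the frame or door showed in the wrist force or pictures.
- **Small disagreements:** the tool ended tilted by 0.5°. Top and side views differed by up to 5 mm on where the frame is, well inside the roughly ±19 mm of wedge travel that the lift range allows.

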